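# Rack the chain spools by size

## Task

Put the four chain spools back on the pins of the wooden rack in order of size, one to a pin and right down on the board: the biggest on the pin next to the bead spinner, then smaller and smaller towards the bead box at the other end. Leave the jar of pearls standing where it is.

Things in the scene. Friction and masses are not known exactly. Their poses are not given: they have to be found in the camera images.
- spool_62: The biggest of four spools of jewellery chain: kraft-card end discs 62 mm in diameter, 34 mm tall, standing on one end disc on the felt floor of a tray (6 mm above the counter, rim 24 mm high), at least 25 mm clear of its neighbours, full of steel chain nearly out to the discs, so it grips like a solid cylinder; a 22 mm hole runs through it end to end. Origin: centre of its underside, z up along the hole. Weighs 0.03 to 0.18 kg.
- spool_52: The second biggest of four spools of jewellery chain: kraft-card end discs 52 mm in diameter, 34 mm tall, standing on one end disc on the felt floor of a tray (6 mm above the counter, rim 24 mm high), at least 25 mm clear of its neighbours, full of steel chain nearly out to the discs, so it grips like a solid cylinder; a 22 mm hole runs through it end to end. Origin: centre of its underside, z up along the hole. Weighs 0.03 to 0.18 kg.
- spool_42: The third of four spools of jewellery chain: kraft-card end discs 42 mm in diameter, 34 mm tall, standing on one end disc on the felt floor of a tray (6 mm above the counter, rim 24 mm high), at least 25 mm clear of its neighbours, full of steel chain nearly out to the discs, so it grips like a solid cylinder; a 22 mm hole runs through it end to end. Origin: centre of its underside, z up along the hole. Weighs 0.03 to 0.18 kg.
- spool_32: The smallest of four spools of jewellery chain: kraft-card end discs 32 mm in diameter, 34 mm tall, standing on one end disc on the felt floor of a tray (6 mm above the counter, rim 24 mm high), at least 25 mm clear of its neighbours, full of steel chain nearly out to the discs, so it grips like a solid cylinder; a 22 mm hole runs through it end to end. Origin: centre of its underside, z up along the hole. Weighs 0.03 to 0.18 kg.
- pin_0: One of four equal upright dark steel pins of the spool rack, 8 mm in diameter, standing 44 mm above the top of the pale wooden board, with a rounded tip. Origin: foot of the pin, on the board's top face; z up, y along the row of pins, x across it. The pins stand in one straight row 66 mm apart, pin_0 to pin_3 in sequence along -y of the pin; the board is fixed, 280 mm long (along y), 76 mm wide and 14 mm thick.
- pin_1: One of four equal upright dark steel pins of the spool rack, 8 mm in diameter, standing 44 mm above the top of the pale wooden board, with a rounded tip. Origin: foot of the pin, on the board's top face; z up, y along the row of pins, x across it. The pins stand in one straight row 66 mm apart, pin_0 to pin_3 in sequence along -y of the pin; the board is fixed, 280 mm long (along y), 76 mm wide and 14 mm thick.
- pin_2: One of four equal upright dark steel pins of the spool rack, 8 mm in diameter, standing 44 mm above the top of the pale wooden board, with a rounded tip. Origin: foot of the pin, on the board's top face; z up, y along the row of pins, x across it. The pins stand in one straight row 66 mm apart, pin_0 to pin_3 in sequence along -y of the pin; the board is fixed, 280 mm long (along y), 76 mm wide and 14 mm thick.
- pin_3: One of four equal upright dark steel pins of the spool rack, 8 mm in diameter, standing 44 mm above the top of the pale wooden board, with a rounded tip. Origin: foot of the pin, on the board's top face; z up, y along the row of pins, x across it. The pins stand in one straight row 66 mm apart, pin_0 to pin_3 in sequence along -y of the pin; the board is fixed, 280 mm long (along y), 76 mm wide and 14 mm thick.
- spinner: Bead spinner: small turned wooden bowl on a foot with a spindle in the middle, 90 mm in diameter, 73 mm tall to the spindle's knob, fixed. It stands just past one end of the pin row, its axis in line with the row, 101 mm from the end pin; which end varies. Past the other end stands a shut clear bead box (150 x 90 mm, 32 mm tall, fixed). Origin: centre of its underside.
- bead_jar: Small round clear glass jar of pearls with a metal lid, 41 mm in diameter, 50 mm tall, loose, standing in the row among the spools. Not to be moved. Origin: centre of its underside.
Not all that is in view belongs to the job. Leave any purple look-alike of the spool_52 alone.

How it is judged (in metres and radians):
At the end, for the whole second after the job is handed in: Each spool sits over its own pin, flat and within 4 mm of the board's top (its axis then lies within 10 mm of the pin), biggest to smallest from the spinner's end of the row to the other; all are released and at rest; the bead jar is within 20 mm of where it stood (((horizontal distance between spinner and pin_0 below 0.15 m and horizontal distance between spool_62 and pin_0 below 0.01 m and z of spool_62 in the frame of pin_0 below 0.004 m and angle between each of spool_62, spool_52, spool_42, spool_32's own z axis and vertical below 0.12 rad and horizontal distance between spool_52 and pin_1 below 0.01 m and z of spool_52 in the frame of pin_1 below 0.004 m and horizontal distance between spool_42 and pin_2 below 0.01 m and z of spool_42 in the frame of pin_2 below 0.004 m and horizontal distance between spool_32 and pin_3 below 0.01 m and z of spool_32 in the frame of pin_3 below 0.004 m) or (horizontal distance between spinner and pin_3 below 0.15 m and horizontal distance between spool_62 and pin_3 below 0.01 m and z of spool_62 in the frame of pin_3 below 0.004 m and angle between each of spool_62, spool_52, spool_42, spool_32's own z axis and vertical below 0.12 rad and horizontal distance between spool_52 and pin_2 below 0.01 m and z of spool_52 in the frame of pin_2 below 0.004 m and horizontal distance between spool_42 and pin_1 below 0.01 m and z of spool_42 in the frame of pin_1 below 0.004 m and horizontal distance between spool_32 and pin_0 below 0.01 m and z of spool_32 in the frame of pin_0 below 0.004 m)) and linear speed of each of spool_62, spool_52, spool_42, spool_32 below 0.02 m/s and distance of bead_jar from where it was at the start of the episode below 0.02 m); the robot touches nothing.
It fails at once if the jar of pearls is moved by more than 20 mm or tipped over (distance of bead_jar from where it was at the start of the episode above 0.02 m or angle between bead_jar's own z axis and vertical above 0.35 rad).
It also fails if it takes over 96 s, if anything falls off the work surface, if the arm or the gripper's body presses on something with over 40 N, if the wrist force passes 120 N, or if a joint passes its speed limit or range.

## Robot

A 6-joint arm with a two-finger parallel gripper is mounted at the origin on the work surface. World frame = base frame: x ahead of the robot, y to its left, z up, the work surface at z = 0. Lengths are in m, angles in degrees, forces in N, time in s.
With the tool pointing down it reaches from about 0.25 to 0.725 m from the base axis. Payload 9.7 kg.
Tool frame: the origin (TCP) lies at the very end of the fingers, on their centre line; the grasp point (between the pads) lies 19 mm behind it (bot.hold_point_z is the distance from the TCP to the grasp point, in m); z points along the fingers, y is the line along which they close (so a half turn about z gives the same grasp; the last joint's range is limited). The gripper opens to 85 mm and grips with 20 to 120 N. Pads are 22 mm wide; open, the fingers measure 114 mm over their backs; the gripper's body (76 mm by 85 mm) begins 54 mm behind the grasp point. The pads swing forward as they close: fully open they stand 13 mm farther back than shut.
Start: joints at [66.52, 4.979, 10.078, 95.1, 0, 90], TCP at [0.219, 0.504, 0.2] pointing down, gripper open.
Joint ranges: [-179.16, 179.16], [-48.56, 103.87], [-65.8, 70.77], [-126.05, 130.52], [-82.76, 87.17], [-180, 180]. Speed limits (degrees/s): [127.2, 127.2, 147.25, 180, 180, 180].

## Interface

Orientations are given as [roll, pitch, yaw] about the fixed x, y, z axes, in that order (R = Rz(yaw) Ry(pitch) Rx(roll)).
In Python, from workcell import bot gives the robot as it stands.
- The arm moves only by the tool play_rows, never from a script. Its argument "targets" is a list of rows, each an object with "grip": the closure in counts, from 0 (fully open) to 255 (shut); "linear": the shift along the world's x, y, z in cm, a list of three; "delta_rot": the turn, a rotation vector about the world's x, y, z in rad, a list of three. A call has 1 to 10 rows; each row is the pose to reach, as a shift and turn from the pose commanded when the call began; what a row does not reach only later rows make up. A row lasts 1/10 s, in which the tool goes at most 50 mm and 8.59 degrees, less where a joint would pass 70% of its speed; a pose out of reach is approached as far as the arm can. A call with a gripper value outside its range is refused whole. The fingers move at their own pace and stop on an object; "force" is the grip in N (left out, the last holds). Time passes only in rows, so rows that repeat a pose let the fingers close. It gives the time, the measured TCP pose, the force, the opening and the grip force at its end, in the units of the state.
- bot.get_obs(): the state, without advancing time (a new reading comes with each control period).
- bot.camera(name): name is "scene" or "top" or "wrist"; returns a dict with "color" (384x512x3 uint8, red, green, blue), "range_z" (384x512 float32, m along the optical axis (not along the pixel's ray), 0 where there is no reading), "fov_y" (degrees; the focal length in pixels is half the picture's height over the tangent of half this angle, whatever the lens; pixels are square), "cx", "cy" (the principal point, pixels), "world_to_cam" (4x4, takes a point from world to camera coordinates). Camera axes: x right, y up, looking along -z (the intrinsics and any distortion apply to the point x, -y, -z); pixel columns grow to the right and rows downward; lengths in m; the calibration is good to about 2 mm. A picture is of the moment at which its call begins.
- bot.job_done(): hands the job in; it is judged then, once.
Trained networks look in a picture, given as the dict that the camera call returned (one of the last four; its "shot" number tells which), for a name from the list of things; names that differ only in an ending like _2 or _b are one class to them, and where a whole thing is asked for, a point or a joint stands for the part that bears it (a point fixed in the world has none). Each returns a list of dicts, best first, with "conf" (0 to 1); they miss things now and then, are a little off and sometimes report something else, mostly with a low value. They report only what shows in the picture. A call takes as long as a camera call. They do not tell look-alikes from the thing itself.
- bot.search_frame(picture, target): "box" ([left, top, right, bottom] in pixels, round what is visible of it).
- bot.trace(picture, target): "pixels" (384x512 bool, what is visible of it) and "box" ([left, top, right, bottom] in pixels, round what is visible of it).
- bot.pinpoint(picture, target): "pixel" ([column, row] in pixels: a listed point, or the origin of a listed thing).
The state is a dict: "time": time; "q": joint angles; "qd": joint speeds; "joint_efforts": joint torques, N m; "ee_pos": TCP position; "tcp_rot": TCP orientation; "wrist_force": force on the tool from outside, world axes, zero at the start; "torque": the same for the moment, N m; "opening": finger opening in m; "grasp_force": force on a finger pad.
Only numpy, scipy, OpenCV 4.12 (cv2) and the standard library are available. Lean on these libraries where they do the work, as an engineer would, in place of code of your own. Each camera call takes 0.05 s, during which the arm holds its last target. There are 200 camera calls.

## Working session

There is one attempt and no reset: what is moved stays moved. The work goes in short steps, Python scripts to look and compute and a tool call to move; the robot and the scene stay as the last step left them, time stands still between calls to the robot, and variables do not carry over. Pictures are saved under pics/ and viewed, at most 14 in all, crops included, and the job is handed in when it is done.

Besides the shell and the picture viewer there is one more tool, called after "Call:" in YAML: its name, and indented under it one key for each argument. play_rows: Moves the arm, as the interface text tells. Its arguments: {"type":"object","properties":{"targets":{"type":"array","items":{"type":"object","properties":{"grip":{"type":"number"},"linear":{"type":"array","items":{"type":"number"}},"delta_rot":{"type":"array","items":{"type":"number"}}}}},"force":{"type":"number"}},"required":["targets"]}

```bash
mkdir -p pics; ls
cat > h.py <<'E'
import numpy as np, cv2
from workcell import bot
def snap(n,f=None):
    p=bot.camera(n)
    if f: cv2.imwrite('pics/'+f,p['color'][:,:,::-1])
    return p
def cloud(p):
    h,w=p['range_z'].shape
    f=h/2/np.tan(np.radians(p['fov_y'])/2)
    v,u=np.mgrid[:h,:w]; z=p['range_z']
    c=np.stack([(u-p['cx'])/f*z,-(v-p['cy'])/f*z,-z,np.ones_like(z)],-1)
    W=c@np.linalg.inv(p['world_to_cam']).T
    W=W[...,:3]; W[z==0]=np.nan
    return W
E
python3 - <<'E'
from h import *
for n in ['scene','top']:
    p=snap(n,n+'0.png'); print(n,{k:v for k,v in p.items() if k not in('color','range_z')})
    W=cloud(p)
    for t in ['spool_62','spool_52','spool_42','spool_32','spinner','bead_jar','pin_0']:
        for d in bot.trace(p,t)[:5]:
            c=W[d['pixels']]; c=c[~np.isnan(c[:,0])]
            if len(c): 
                top=c[c[:,2]>np.percentile(c[:,2],90)-.006]
                print(t,round(d['conf'],2),[int(x) for x in d['box']],np.round((top.min(0)+top.max(0))/2,3),np.round(np.ptp(top,axis=0),3))
print(bot.get_obs())
E
```

```text
pics
scene {'fov_y': 44.290247992088474, 'cx': 258.35476961152466, 'cy': 189.37061476732012, 'world_to_cam': array([[ 5.66780471e-01,  8.23868805e-01, -3.00838916e-04,
        -2.20608916e-01],
       [-5.98682051e-01,  4.12114064e-01,  6.86834623e-01,
         2.67710975e-01],
       [ 5.65985600e-01, -3.89104344e-01,  7.26813670e-01,
        -1.32483164e+00],
       [ 0.00000000e+00,  0.00000000e+00,  0.00000000e+00,
         1.00000000e+00]]), 'shot': 1}
spool_62 0.84 [78, 237, 118, 268] [ 0.404 -0.389  0.034] [0.053 0.051 0.009]
spool_62 0.8 [127, 161, 154, 188] [ 0.248 -0.233  0.034] [0.054 0.049 0.009]
spool_62 0.73 [159, 202, 188, 226] [ 0.402 -0.227  0.04 ] [0.054 0.05  0.009]
spool_62 0.58 [210, 181, 237, 213] [ 0.428 -0.116  0.04 ] [0.063 0.062 0.009]
spool_62 0.58 [89, 170, 113, 195] [ 0.223 -0.313  0.034] [0.052 0.051 0.009]
spool_52 0.84 [78, 237, 118, 268] [ 0.404 -0.389  0.034] [0.053 0.051 0.009]
spool_52 0.8 [127, 161, 154, 188] [ 0.248 -0.233  0.034] [0.054 0.049 0.009]
spool_52 0.73 [159, 202, 188, 226] [ 0.402 -0.227  0.04 ] [0.054 0.05  0.009]
spool_52 0.58 [210,
[... 3364 characters left out ...]
14 0.116 0.059] [0.036 0.039 0.01 ]
{'time': 0.8, 'q': array([6.65211370e+01, 4.97736013e+00, 1.00802580e+01, 9.50969000e+01,
       1.87204081e-03, 9.00023625e+01]), 'qd': array([ 0.10593268, -0.00402916,  0.00829132, -0.00119879,  0.1645978 ,
       -0.00307991]), 'joint_efforts': array([-2.46935277e-03, -5.20052183e+01,  4.64836049e+01,  1.30163011e-03,
       -2.22883959e-04,  1.38305103e-05]), 'ee_pos': array([0.21912831, 0.5044954 , 0.20001725]), 'tcp_rot': array([ 1.79994002e+02, -1.87228811e-03,  1.56518775e+02]), 'wrist_force': array([-0.02281255,  0.72877902,  0.18570625]), 'torque': array([ 0.00054769, -0.05492785,  0.03960816]), 'grasp_force': 0.0, 'opening': 0.08578189899355697}
```

Run:
```python
import cv2
a=cv2.imread('pics/scene0.png')
b=cv2.imread('pics/top0.png')
cv2.imwrite('pics/a.png',cv2.resize(a[110:290,60:430],None,fx=2.1,fy=2.1,interpolation=cv2.INTER_CUBIC))
cv2.imwrite('pics/b.png',cv2.resize(b[90:310,130:380],None,fx=2.7,fy=2.7,interpolation=cv2.INTER_CUBIC))
```

```text
(no output)
```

View pics/a.png

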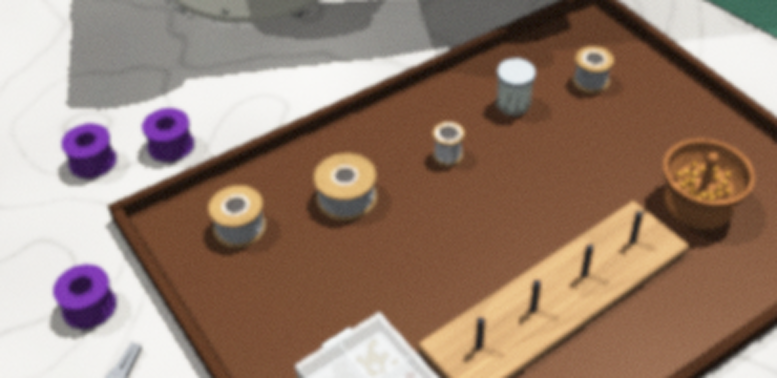

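View pics/b.png

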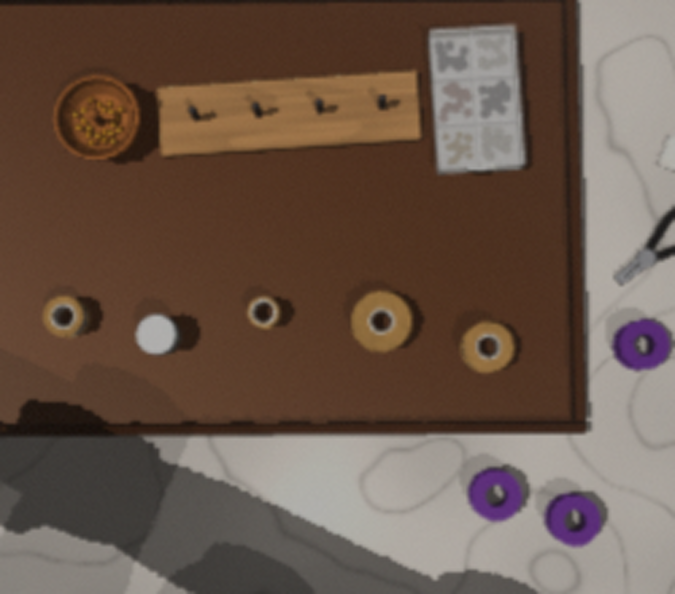

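The kraft spools in the tray (crop b) are the targets: 42 at (64,316), 32 at (263,312), 62 at (381,321) and 52 at (488,346). The jar's lid is at (156,334). The three purple look-alikes at (643,344), (496,493) and (574,517) are outside the tray. The spinner stands at the left (+y) end, so the 62 goes on the leftmost pin.

```bash
cat >> h.py <<'E'
def circ(W,lo,hi,box):
    m=(W[...,2]>lo)&(W[...,2]<hi)&(W[...,0]>box[0])&(W[...,0]<box[1])&(W[...,1]>box[2])&(W[...,1]<box[3])
    q=W[m]
    if len(q)<3: return None
    c,r=cv2.minEnclosingCircle((q[:,:2]*1000).astype(np.float32))
    return np.round(c,1),round(r,1),len(q),np.round(q[:,2].max()*1000,1)
E
python3 - <<'E'
from h import *
for n in ['scene','top']:
    W=cloud(snap(n))
    print(n,'floor',np.nanmedian(W[(abs(W[...,0]-.52)<.02)&(abs(W[...,1])<.1)][:,2]),'board',np.nanmedian(W[(abs(W[...,0]-.63)<.005)&(abs(W[...,1]-.02)<.08)][:,2]))
    for k,c in dict(s62=(.427,-.116),s52=(.401,-.226),s42=(.43,.22),s32=(.437,.006),jar=(.415,.115)).items():
        print(k,circ(W,.034,.048 if k!='jar' else .07,(c[0]-.04,c[0]+.04,c[1]-.04,c[1]+.04)))
    for c in [(.648,.078),(.652,.012),(.657,-.054),(.661,-.121)]:
        print('pin',circ(W,.035,.075,(c[0]-.02,c[0]+.02,c[1]-.02,c[1]+.02)))
E
```

```text
scene floor 0.00693522016488346 board 0.02089271348847943
s62 (array([ 428.6, -115. ]), 32.7, 480, np.float64(44.5))
s52 (array([ 401.3, -226.2]), 27.4, 346, np.float64(44.1))
s42 (array([433.2, 214.8]), 23.7, 157, np.float64(44.7))
s32 (array([438. ,   5.3]), 17.4, 97, np.float64(44.5))
jar (array([415.7, 115.1]), 22.9, 285, np.float64(60.6))
pin (array([648.3,  78.2]), 4.3, 43, np.float64(66.7))
pin (array([652.2,  12.1]), 4.0, 47, np.float64(66.1))
pin (array([656.7, -53.6]), 4.2, 46, np.float64(66.5))
pin (array([ 660.3, -119.2]), 4.1, 45, np.float64(66.0))
top floor 0.006789964674660975 board 0.020753323425361625
s62 (array([ 427.5, -115.9]), 30.9, 333, np.float64(47.6))
s52 (array([ 400.6, -226.4]), 26.2, 225, np.float64(47.8))
s42 (array([433.9, 214.6]), 21.4, 133, np.float64(47.3))
s32 (array([437.1,   6.7]), 15.8, 52, np.float64(46.1))
jar (array([413.9, 115.5]), 20.5, 176, np.float64(62.8))
pin (array([644.5,  78.2]), 3.1, 11, np.float64(65.8))
pin (array([650.4,  13. ]), 3.9, 13, np.float64(66.3))
pin (array([654.1, -52.1]), 4.4, 9, np.float64(66.1))
pin (array([ 657.9, -118.6]), 4.5, 13, np.float64(67.7))
```

Call:
play_rows:
  targets:
    - {"grip": 0, "linear": [20.9, -62.0, -5], "delta_rot": [0, 0, -1.096]}
    - {"grip": 0, "linear": [20.9, -62.0, -5], "delta_rot": [0, 0, -1.096]}
    - {"grip": 0, "linear": [20.9, -62.0, -5], "delta_rot": [0, 0, -1.096]}
    - {"grip": 0, "linear": [20.9, -62.0, -5], "delta_rot": [0, 0, -1.096]}
    - {"grip": 0, "linear": [20.9, -62.0, -5], "delta_rot": [0, 0, -1.096]}
    - {"grip": 0, "linear": [20.9, -62.0, -5], "delta_rot": [0, 0, -1.096]}
    - {"grip": 0, "linear": [20.9, -62.0, -5], "delta_rot": [0, 0, -1.096]}
    - {"grip": 0, "linear": [20.9, -62.0, -5], "delta_rot": [0, 0, -1.096]}
    - {"grip": 0, "linear": [20.9, -62.0, -5], "delta_rot": [0, 0, -1.096]}
    - {"grip": 0, "linear": [20.9, -62.0, -5], "delta_rot": [0, 0, -1.096]}
  force: 40

```text
time: 1.9
ee_pos: [0.3786, 0.03, 0.1621]
tcp_rot: [179.9, -0.0, 93.7]
wrist_force: [1.1, 1.4, 0.6]
opening: 0.0852
grasp_force: 0.0
```

Call:
play_rows:
  targets:
    - {"grip": 0, "linear": [4.9, -14.5, -1], "delta_rot": [0, 0, 0]}
    - {"grip": 0, "linear": [4.9, -14.5, -1], "delta_rot": [0, 0, 0]}
    - {"grip": 0, "linear": [4.9, -14.5, -1], "delta_rot": [0, 0, 0]}
    - {"grip": 0, "linear": [4.9, -14.5, -1], "delta_rot": [0, 0, 0]}
    - {"grip": 0, "linear": [4.9, -14.5, -1], "delta_rot": [0, 0, 0]}
    - {"grip": 0, "linear": [4.9, -14.5, -1], "delta_rot": [0, 0, 0]}

```text
time: 2.5
ee_pos: [0.4271, -0.1123, 0.152]
tcp_rot: [-180.0, -0.0, 93.7]
wrist_force: [0.1, 0.8, 0.6]
opening: 0.0851
grasp_force: 0.0
```

Run:
```python
from h import *
p=snap('wrist','w1.png'); W=cloud(p)
print(bot.get_obs()['ee_pos'])
for k,c in dict(s62=(.428,-.116),s52=(.401,-.226)).items():
    print(k,circ(W,.034,.048,(c[0]-.04,c[0]+.04,c[1]-.04,c[1]+.04)))
```

```text
[ 0.42727291 -0.11193745  0.15219523]
s62 (array([ 426.7, -117.3]), 31.2, 2813, np.float64(41.8))
s52 (array([ 399.4, -227.9]), 26.6, 1472, np.float64(41.4))
```

View pics/w1.png

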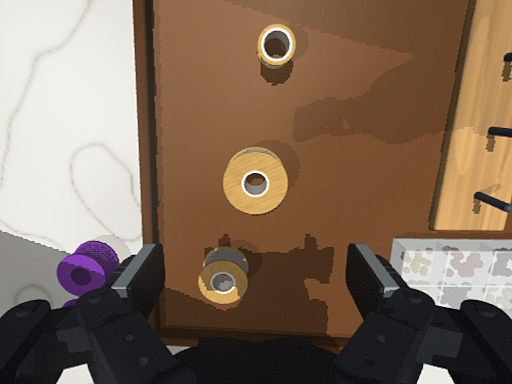

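The wrist view shows the 62 at (256,184), 0.4 cm off the tool axis in y. I'll correct that and descend.

Call:
play_rows:
  targets:
    - {"grip": 0, "linear": [0, -0.4, -4], "delta_rot": [0, 0, 0]}
    - {"grip": 0, "linear": [0, -0.4, -8], "delta_rot": [0, 0, 0]}
    - {"grip": 0, "linear": [0, -0.4, -11], "delta_rot": [0, 0, 0]}
    - {"grip": 0, "linear": [0, -0.4, -13], "delta_rot": [0, 0, 0]}
    - {"grip": 0, "linear": [0, -0.4, -14.2], "delta_rot": [0, 0, 0]}
    - {"grip": 0, "linear": [0, -0.4, -14.7], "delta_rot": [0, 0, 0]}
    - {"grip": 0, "linear": [0, -0.4, -14.7], "delta_rot": [0, 0, 0]}

```text
time: 3.25
ee_pos: [0.4276, -0.1164, 0.0052]
tcp_rot: [180.0, 0.0, 93.8]
wrist_force: [-1.0, -0.2, -0.4]
opening: 0.0851
grasp_force: 0.0
```

Call:
play_rows:
  targets:
    - {"grip": 130, "linear": [0, 0, 0], "delta_rot": [0, 0, 0]}
    - {"grip": 130, "linear": [0, 0, 0], "delta_rot": [0, 0, 0]}
    - {"grip": 130, "linear": [0, 0, 0], "delta_rot": [0, 0, 0]}
    - {"grip": 130, "linear": [0, 0, 0], "delta_rot": [0, 0, 0]}
    - {"grip": 130, "linear": [0, 0, 0], "delta_rot": [0, 0, 0]}
    - {"grip": 130, "linear": [0, 0, 0], "delta_rot": [0, 0, 0]}

```text
time: 3.85
ee_pos: [0.4284, -0.1175, 0.0069]
tcp_rot: [179.9, 0.1, 93.7]
wrist_force: [-2.9, 0.2, 13.0]
opening: 0.0419
grasp_force: 6.4
```

Run:
```python
from h import *
p=snap('wrist'); q=snap('scene')
im=np.hstack([cv2.resize(p['color'],(400,300)),cv2.resize(q['color'][130:265,140:320],(400,300),interpolation=cv2.INTER_CUBIC)])
cv2.imwrite('pics/w2.png',im[:,:,::-1])
```

```text
(no output)
```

View pics/w2.png

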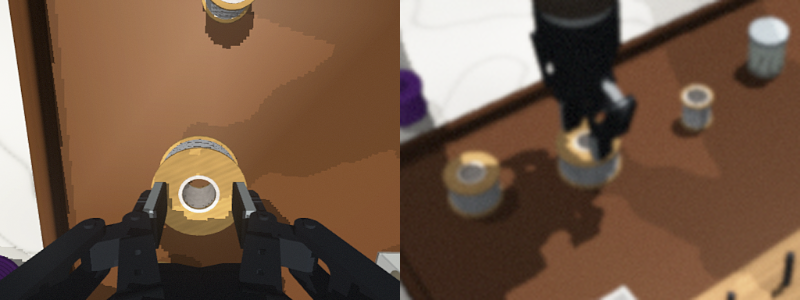

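Run:
```python
from h import *
p=snap('wrist'); W=cloud(p)*1000
o=bot.get_obs(); print(o['ee_pos'],o['opening'],o['grasp_force'],o['wrist_force'],bot.hold_point_z)
for v in range(170,300,8): print(v,[tuple(np.round(W[v,u]).astype(int)) if np.isfinite(W[v,u,0]) else None for u in (190,205,225,256,285,305,320)])
for k,c in dict(s62=(428,-116)).items():
    print(circ(W/1000,.034,.060,(.388,.468,-.156,-.076)))
```

```text
[ 0.42840829 -0.11745775  0.00694703] 0.041950974318755004 6.37409649928486 [-2.95509624  0.13177155 12.14441395] 0.0187
170 [(np.int64(388), np.int64(-87), np.int64(5)), (np.int64(397), np.int64(-86), np.int64(7)), (np.int64(408), np.int64(-85), np.int64(6)), (np.int64(426), np.int64(-84), np.int64(6)), (np.int64(443), np.int64(-83), np.int64(5)), (np.int64(455), np.int64(-83), np.int64(5)), (np.int64(463), np.int64(-82), np.int64(5))]
178 [(np.int64(388), np.int64(-92), np.int64(5)), (np.int64(397), np.int64(-91), np.int64(5)), (np.int64(408), np.int64(-91), np.int64(5)), (np.int64(427), np.int64(-89), np.int64(8)), (np.int64(443), np.int64(-88), np.int64(6)), (np.int64(455), np.int64(-88), np.int64(5)), (np.int64(464), np.int64(-87), np.int64(5))]
186 [(np.int64(388), np.int64(-97), np.int64(5)), (np.int64(397), np.int64(-96), np.int64(5)), (np.int64(409), np.int64(-95), np.int64(8)), (np.int64(426), np.int64(-88), np.int64(26)), (np.int64(444), np.int64(-92), np.int64(8)), (np.int64(456), np.int64(-92), np.int64(5)), (np.int64(465), np.int64(-92), np.int64(5))]
194 [(np.int64(388
[... 3937 characters left out ...]
np.int64(-107), np.int64(92)), (np.int64(407), np.int64(-124), np.int64(67)), (np.int64(413), np.int64(-143), np.int64(39)), (np.int64(430), np.int64(-141), np.int64(39)), (np.int64(445), np.int64(-140), np.int64(40)), (np.int64(448), np.int64(-120), np.int64(70)), (np.int64(448), np.int64(-104), np.int64(92))]
298 [(np.int64(406), np.int64(-108), np.int64(95)), (np.int64(407), np.int64(-127), np.int64(69)), (np.int64(412), np.int64(-172), np.int64(5)), (np.int64(430), np.int64(-147), np.int64(39)), (np.int64(451), np.int64(-170), np.int64(5)), (np.int64(449), np.int64(-123), np.int64(70)), (np.int64(448), np.int64(-105), np.int64(95))]
(array([ 427.1, -114.3]), 34.8, 9601, np.float64(60.0))
```

Call:
play_rows:
  targets:
    - {"grip": 130, "linear": [0, 0, 5], "delta_rot": [0, 0, 0]}
    - {"grip": 130, "linear": [0, 0, 8], "delta_rot": [0, 0, 0]}
    - {"grip": 130, "linear": [0, 0, 8], "delta_rot": [0, 0, 0]}

```text
time: 4.3
ee_pos: [0.4297, -0.1177, 0.0898]
tcp_rot: [179.6, 0.1, 93.7]
wrist_force: [0.2, 0.2, -0.6]
opening: 0.0418
grasp_force: 0.0
```

Run:
```python
from h import *
p=snap('wrist'); q=snap('scene')
o=bot.get_obs(); print(o['ee_pos'],o['opening'],o['grasp_force'],o['wrist_force'])
W=cloud(q)*1000
for (lo,hi) in [(30,45),(45,60),(60,75),(75,85),(85,95),(95,105),(105,115),(115,130),(130,150)]:
    m=(W[...,2]>lo)&(W[...,2]<hi)&(abs(W[...,0]-428)<60)&(abs(W[...,1]+117)<45)
    c=W[m]; print(lo,hi,len(c),np.round(c[:,:2].min(0)) if len(c) else '',np.round(c[:,:2].max(0)) if len(c) else '')
im=np.hstack([cv2.resize(p['color'],(400,300)),cv2.resize(q['color'][130:265,140:320],(400,300),interpolation=cv2.INTER_CUBIC)])
cv2.imwrite('pics/w3.png',im[:,:,::-1])
```

```text
[ 0.42796558 -0.11719932  0.08572199] 0.0419533235210824 0.0 [0.12569734 0.39524758 0.01800731]
30 45 512 [ 399. -147.] [460. -85.]
45 60 0  
60 75 0  
75 85 0  
85 95 0  
95 105 0  
105 115 0  
115 130 42 [ 404. -129.] [ 462. -107.]
130 150 161 [ 401. -130.] [ 465. -107.]
```

View pics/w3.png

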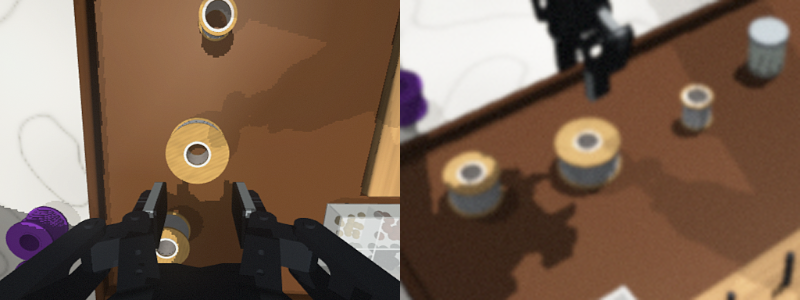

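The fingertips sit about 33 mm above the reported TCP: at the grasp they were resting on the disc's top, and nothing has moved. I'll measure this offset at several openings.

```bash
cat > tip.py <<'E'
from h import *
o=bot.get_obs(); e=o['ee_pos']
for n in ('scene','top','wrist'):
    W=cloud(snap(n)); m=(W[...,2]>e[2]-.02)&(W[...,2]<e[2]+.07)&(abs(W[...,0]-e[0])<.07)&(abs(W[...,1]-e[1])<.03)
    m&=W[...,2]>.048
    z=np.sort((W[m][:,2]-e[2])*1000); print(n,len(z),np.round(z[[0,3,8,15]],1) if len(z)>20 else z, np.round((W[m].mean(0)-e)*1000,1) if len(z) else '')
print(e,o['opening'])
E
python3 tip.py
```

```text
scene 242 [33.  34.5 35.3 37.8] [ 3.1 -2.8 52.2]
top 0 [] 
wrist 3651 [29.9 30.9 31.3 32. ] [-2.   4.9 55. ]
[ 0.42796558 -0.11719932  0.08572199] 0.0419533235210824
```

Call:
play_rows:
  targets:
    - {"grip": 0, "linear": [0, 0, 0], "delta_rot": [0, 0, 0]}
    - {"grip": 0, "linear": [0, 0, 0], "delta_rot": [0, 0, 0]}
    - {"grip": 0, "linear": [0, 0, 0], "delta_rot": [0, 0, 0]}
    - {"grip": 0, "linear": [0, 0, 0], "delta_rot": [0, 0, 0]}
    - {"grip": 0, "linear": [0, 0, 0], "delta_rot": [0, 0, 0]}

```text
time: 5.05
ee_pos: [0.4274, -0.1169, 0.0848]
tcp_rot: [-180.0, -0.0, 93.7]
wrist_force: [-1.1, -0.4, 0.1]
opening: 0.0854
grasp_force: 0.0
```

```bash
python3 tip.py
```

```text
scene 181 [44.1 45.1 46.9 48.7] [-0.6 -2.2 59. ]
top 0 [] 
wrist 3279 [43.6 43.9 44.  44.3] [-1.   3.3 59.2]
[ 0.42736526 -0.11694153  0.08482265] 0.08544137952972203
```

Call:
play_rows:
  targets:
    - {"grip": 0, "linear": [0, 0.1, -4], "delta_rot": [0, 0, 0]}
    - {"grip": 0, "linear": [0, 0.1, -7.5], "delta_rot": [0, 0, 0]}
    - {"grip": 0, "linear": [0, 0.1, -9.5], "delta_rot": [0, 0, 0]}
    - {"grip": 0, "linear": [0, 0.1, -10.6], "delta_rot": [0, 0, 0]}
    - {"grip": 0, "linear": [0, 0.1, -11.0], "delta_rot": [0, 0, 0]}
    - {"grip": 0, "linear": [0, 0.1, -11.0], "delta_rot": [0, 0, 0]}

```text
time: 5.8
ee_pos: [0.4276, -0.116, -0.0247]
tcp_rot: [180.0, 0.0, 93.7]
wrist_force: [0.3, 0.2, -0.9]
opening: 0.0851
grasp_force: 0.0
```

Call:
play_rows:
  targets:
    - {"grip": 130, "linear": [0, 0, 0], "delta_rot": [0, 0, 0]}
    - {"grip": 130, "linear": [0, 0, 0], "delta_rot": [0, 0, 0]}
    - {"grip": 130, "linear": [0, 0, 0], "delta_rot": [0, 0, 0]}
    - {"grip": 130, "linear": [0, 0, 0], "delta_rot": [0, 0, 0]}
    - {"grip": 130, "linear": [0, 0, 0], "delta_rot": [0, 0, 0]}
    - {"grip": 130, "linear": [0, 0, 0], "delta_rot": [0, 0, 0]}

```text
time: 6.4
ee_pos: [0.4283, -0.1162, -0.0236]
tcp_rot: [179.9, 0.0, 93.7]
wrist_force: [-1.1, 0.2, 5.9]
opening: 0.0608
grasp_force: 43.6
```

Call:
play_rows:
  targets:
    - {"grip": 130, "linear": [0, 0, 3], "delta_rot": [0, 0, 0]}
    - {"grip": 130, "linear": [0, 0, 7], "delta_rot": [0, 0, 0]}
    - {"grip": 130, "linear": [2, 2, 10.5], "delta_rot": [0, 0, 0]}
    - {"grip": 130, "linear": [5, 5, 10.5], "delta_rot": [0, 0, 0]}
    - {"grip": 130, "linear": [8.5, 8, 10.5], "delta_rot": [0, 0, 0]}
    - {"grip": 130, "linear": [12, 11, 10.5], "delta_rot": [0, 0, 0]}
    - {"grip": 130, "linear": [15.5, 14, 10.5], "delta_rot": [0, 0, 0]}
    - {"grip": 130, "linear": [19, 17, 10.5], "delta_rot": [0, 0, 0]}
    - {"grip": 130, "linear": [22, 19.4, 10.5], "delta_rot": [0, 0, 0]}
    - {"grip": 130, "linear": [22, 19.4, 10.5], "delta_rot": [0, 0, 0]}

```text
time: 7.4
ee_pos: [0.6498, 0.0811, 0.0783]
tcp_rot: [-180.0, -0.0, 93.9]
wrist_force: [-0.8, -0.4, -1.8]
opening: 0.0605
grasp_force: 44.2
```

Run:
```python
from h import *
p=snap('wrist'); q=snap('scene'); o=bot.get_obs(); e=o['ee_pos']; print(e,o['opening'],o['grasp_force'],o['wrist_force'])
for P in (p,q): 
    W=cloud(P)
    print(circ(W,e[2]+.055,e[2]+.07,(e[0]-.04,e[0]+.04,e[1]-.04,e[1]+.04)))
    for c in [(.648,.078),(.652,.012),(.657,-.054),(.661,-.121)]: print(circ(W,.035,.072,(c[0]-.02,c[0]+.02,c[1]-.02,c[1]+.02)))
im=np.hstack([cv2.resize(p['color'],(400,300)),cv2.resize(q['color'][130:280,250:450],(400,300),interpolation=cv2.INTER_CUBIC)])
cv2.imwrite('pics/w4.png',im[:,:,::-1])
```

```text
[0.64752302 0.07854828 0.07934328] 0.061011741125824734 44.22928472980857 [-0.18764862  0.3616204   0.42466082]
(array([646.6,  88.1]), 39.2, 15401, np.float64(149.3))
None
None
None
None
(array([647.6,  74.6]), 40.1, 585, np.float64(149.3))
(array([648. ,  77.5]), 5.0, 44, np.float64(65.4))
(array([652.4,  12.1]), 4.0, 49, np.float64(67.1))
(array([655.9, -53.5]), 4.4, 47, np.float64(65.8))
(array([ 659.4, -118.9]), 4.4, 45, np.float64(64.6))
```

View pics/w4.png

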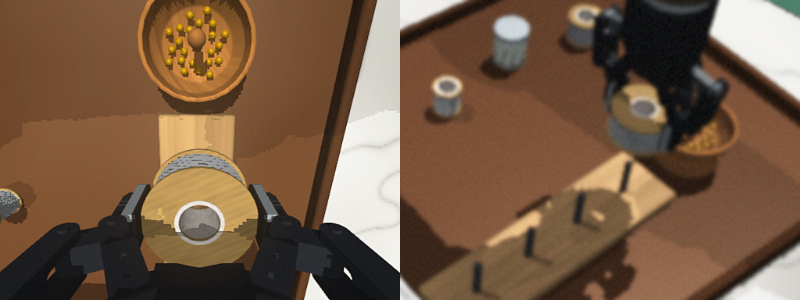

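The 62 is held level over the pin, with the spinner to its left. Lowering it now.

Call:
play_rows:
  targets:
    - {"grip": 130, "linear": [0, 0, -2.5], "delta_rot": [0, 0, 0]}
    - {"grip": 130, "linear": [0, 0, -4.5], "delta_rot": [0, 0, 0]}
    - {"grip": 130, "linear": [0, 0, -6], "delta_rot": [0, 0, 0]}
    - {"grip": 130, "linear": [0, 0, -7.3], "delta_rot": [0, 0, 0]}
    - {"grip": 130, "linear": [0, 0, -8.2], "delta_rot": [0, 0, 0]}
    - {"grip": 130, "linear": [0, 0, -8.7], "delta_rot": [0, 0, 0]}
    - {"grip": 130, "linear": [0, 0, -8.7], "delta_rot": [0, 0, 0]}

```text
time: 8.2
ee_pos: [0.6472, 0.0779, -0.0074]
tcp_rot: [-180.0, 0.0, 93.7]
wrist_force: [-0.8, 0.8, -0.5]
opening: 0.061
grasp_force: 44.3
```

Call:
play_rows:
  targets:
    - {"grip": 130, "linear": [0, 0, -0.2], "delta_rot": [0, 0, 0]}
    - {"grip": 130, "linear": [0, 0, -0.2], "delta_rot": [0, 0, 0]}
    - {"grip": 40, "linear": [0, 0, -0.2], "delta_rot": [0, 0, 0]}
    - {"grip": 20, "linear": [0, 0, -0.2], "delta_rot": [0, 0, 0]}
    - {"grip": 0, "linear": [0, 0, -0.2], "delta_rot": [0, 0, 0]}
    - {"grip": 0, "linear": [0, 0, -0.2], "delta_rot": [0, 0, 0]}
    - {"grip": 0, "linear": [0, 0, 4], "delta_rot": [0, 0, 0]}
    - {"grip": 0, "linear": [0, 0, 8.5], "delta_rot": [0, 0, 0]}
    - {"grip": 0, "linear": [0, 0, 12], "delta_rot": [0, 0, 0]}
    - {"grip": 0, "linear": [0, 0, 12], "delta_rot": [0, 0, 0]}

```text
time: 9.2
ee_pos: [0.6498, 0.0783, 0.1193]
tcp_rot: [179.5, -0.0, 93.7]
wrist_force: [-0.1, 0.4, 0.0]
opening: 0.0849
grasp_force: 0.0
```

```bash
cat > chk.py <<'E'
from h import *
W=cloud(snap('scene')); o=bot.get_obs(); print(o['ee_pos'],o['opening'])
for c in [(.648,.078),(.652,.012),(.656,-.0535),(.660,-.119)]: print('pin',circ(W,.044,.058,(c[0]-.034,c[0]+.034,c[1]-.033,c[1]+.033)))
for k,c in dict(s62=(.427,-.116),s52=(.401,-.226),s42=(.43,.22),s32=(.437,.006)).items():
    print(k,circ(W,.034,.048,(c[0]-.04,c[0]+.04,c[1]-.04,c[1]+.04)))
print('jar',circ(W,.05,.07,(.37,.45,.08,.15)))
E
python3 chk.py
```

```text
[0.64891631 0.07821744 0.11611246] 0.08544541809286799
pin (array([647.5,  78.8]), 32.6, 598, np.float64(57.9))
pin (array([652.3,  12.3]), 3.9, 17, np.float64(57.7))
pin (array([656.4, -53.9]), 4.0, 19, np.float64(57.9))
pin (array([ 661. , -119.7]), 2.9, 16, np.float64(57.3))
s62 None
s52 (array([ 401.4, -225.4]), 27.0, 351, np.float64(44.1))
s42 (array([435. , 214.3]), 21.8, 114, np.float64(46.3))
s32 (array([437.7,   7.9]), 18.3, 94, np.float64(44.3))
jar (array([414.5, 116.5]), 22.7, 199, np.float64(60.4))
```

Call:
play_rows:
  targets:
    - {"grip": 50, "linear": [-3, -3.8, 0], "delta_rot": [0, 0, 0]}
    - {"grip": 50, "linear": [-6, -7.5, 0], "delta_rot": [0, 0, 0]}
    - {"grip": 50, "linear": [-9, -11.2, 0], "delta_rot": [0, 0, 0]}
    - {"grip": 50, "linear": [-12, -15, 0], "delta_rot": [0, 0, 0]}
    - {"grip": 50, "linear": [-15, -18.7, 0], "delta_rot": [0, 0, 0]}
    - {"grip": 50, "linear": [-18, -22.4, 0], "delta_rot": [0, 0, 0]}
    - {"grip": 50, "linear": [-21, -26, 0], "delta_rot": [0, 0, 0]}
    - {"grip": 50, "linear": [-23.5, -29, 0], "delta_rot": [0, 0, 0]}
    - {"grip": 50, "linear": [-24.7, -30.5, 0], "delta_rot": [0, 0, 0]}
    - {"grip": 50, "linear": [-24.7, -30.5, 0], "delta_rot": [0, 0, 0]}

```text
time: 10.25
ee_pos: [0.3985, -0.2283, 0.1118]
tcp_rot: [-179.9, -0.0, 93.5]
wrist_force: [-0.3, 1.3, 0.1]
opening: 0.0688
grasp_force: 0.0
```

```bash
cat > wl.py <<'E'
from h import *
import sys
c=[float(a) for a in sys.argv[1:3]]
W=cloud(snap('wrist')); o=bot.get_obs(); print(o['ee_pos'],o['opening'])
print(circ(W,.034,.046,(c[0]-.04,c[0]+.04,c[1]-.04,c[1]+.04)))
E
python3 wl.py .4 -.226
```

```text
[ 0.39947147 -0.22741081  0.11190583] 0.0686483271619495
(array([ 399.5, -227.8]), 26.3, 2492, np.float64(42.3))
```

Call:
play_rows:
  targets:
    - {"grip": 50, "linear": [0, 0, -4], "delta_rot": [0, 0, 0]}
    - {"grip": 50, "linear": [0, 0, -8], "delta_rot": [0, 0, 0]}
    - {"grip": 50, "linear": [0, 0, -11], "delta_rot": [0, 0, 0]}
    - {"grip": 50, "linear": [0, 0, -12.7], "delta_rot": [0, 0, 0]}
    - {"grip": 50, "linear": [0, 0, -13.5], "delta_rot": [0, 0, 0]}
    - {"grip": 50, "linear": [0, 0, -13.5], "delta_rot": [0, 0, 0]}
    - {"grip": 160, "linear": [0, 0, -13.5], "delta_rot": [0, 0, 0]}
    - {"grip": 160, "linear": [0, 0, -13.5], "delta_rot": [0, 0, 0]}
    - {"grip": 160, "linear": [0, 0, -13.5], "delta_rot": [0, 0, 0]}
    - {"grip": 160, "linear": [0, 0, -13.5], "delta_rot": [0, 0, 0]}

```text
time: 11.3
ee_pos: [0.4013, -0.2273, -0.0209]
tcp_rot: [179.9, 0.0, 93.7]
wrist_force: [1.0, 1.5, 5.8]
opening: 0.0512
grasp_force: 42.3
```

Call:
play_rows:
  targets:
    - {"grip": 160, "linear": [0, 0, 0], "delta_rot": [0, 0, 0]}
    - {"grip": 160, "linear": [0, 0, 0], "delta_rot": [0, 0, 0]}

```text
time: 11.5
ee_pos: [0.4014, -0.2273, -0.0209]
tcp_rot: [179.9, 0.0, 93.7]
wrist_force: [0.3, 1.6, 6.0]
opening: 0.0512
grasp_force: 42.3
```

Call:
play_rows:
  targets:
    - {"grip": 160, "linear": [0, 0, 3], "delta_rot": [0, 0, 0]}
    - {"grip": 160, "linear": [0, 0, 7], "delta_rot": [0, 0, 0]}
    - {"grip": 160, "linear": [3, 3, 10], "delta_rot": [0, 0, 0]}
    - {"grip": 160, "linear": [6.5, 6.2, 10], "delta_rot": [0, 0, 0]}
    - {"grip": 160, "linear": [10, 9.5, 10], "delta_rot": [0, 0, 0]}
    - {"grip": 160, "linear": [13.5, 12.8, 10], "delta_rot": [0, 0, 0]}
    - {"grip": 160, "linear": [17, 16.1, 10], "delta_rot": [0, 0, 0]}
    - {"grip": 160, "linear": [20.5, 19.5, 10], "delta_rot": [0, 0, 0]}
    - {"grip": 160, "linear": [23.5, 22.4, 10], "delta_rot": [0, 0, 0]}
    - {"grip": 160, "linear": [25.1, 23.9, 10], "delta_rot": [0, 0, 0]}

```text
time: 12.5
ee_pos: [0.6531, 0.0146, 0.0772]
tcp_rot: [-180.0, -0.0, 93.8]
wrist_force: [-0.7, 0.4, -1.1]
opening: 0.0511
grasp_force: 42.4
```

Call:
play_rows:
  targets:
    - {"grip": 160, "linear": [0, 0, 0], "delta_rot": [0, 0, 0]}
    - {"grip": 160, "linear": [0, 0, 0], "delta_rot": [0, 0, 0]}
    - {"grip": 160, "linear": [0, 0, 0], "delta_rot": [0, 0, 0]}

```text
time: 12.8
ee_pos: [0.6508, 0.0112, 0.0779]
tcp_rot: [-180.0, 0.0, 93.7]
wrist_force: [-0.0, 0.2, -0.7]
opening: 0.0508
grasp_force: 42.4
```

Call:
play_rows:
  targets:
    - {"grip": 160, "linear": [0.1, 0.1, -2.5], "delta_rot": [0, 0, 0]}
    - {"grip": 160, "linear": [0.1, 0.1, -5], "delta_rot": [0, 0, 0]}
    - {"grip": 160, "linear": [0.1, 0.1, -7], "delta_rot": [0, 0, 0]}
    - {"grip": 160, "linear": [0.1, 0.1, -8], "delta_rot": [0, 0, 0]}
    - {"grip": 160, "linear": [0.1, 0.1, -8.4], "delta_rot": [0, 0, 0]}
    - {"grip": 160, "linear": [0.1, 0.1, -8.5], "delta_rot": [0, 0, 0]}
    - {"grip": 160, "linear": [0.1, 0.1, -8.5], "delta_rot": [0, 0, 0]}

```text
time: 13.5
ee_pos: [0.6529, 0.0128, -0.006]
tcp_rot: [179.9, 0.0, 93.7]
wrist_force: [-0.5, 0.9, -0.9]
opening: 0.0512
grasp_force: 42.4
```

Call:
play_rows:
  targets:
    - {"grip": 60, "linear": [0, 0, 0], "delta_rot": [0, 0, 0]}
    - {"grip": 30, "linear": [0, 0, 0], "delta_rot": [0, 0, 0]}
    - {"grip": 30, "linear": [0, 0, 0], "delta_rot": [0, 0, 0]}
    - {"grip": 30, "linear": [0, 0, 0], "delta_rot": [0, 0, 0]}
    - {"grip": 30, "linear": [0, 0, 4], "delta_rot": [0, 0, 0]}
    - {"grip": 30, "linear": [0, 0, 8], "delta_rot": [0, 0, 0]}
    - {"grip": 30, "linear": [0, 0, 12], "delta_rot": [0, 0, 0]}
    - {"grip": 30, "linear": [0, 0, 12], "delta_rot": [0, 0, 0]}

```text
time: 14.3
ee_pos: [0.6549, 0.0131, 0.1197]
tcp_rot: [179.5, 0.0, 93.7]
wrist_force: [-0.5, -0.2, -0.5]
opening: 0.0754
grasp_force: 0.0
```

```bash
python3 chk.py
```

```text
[0.65410317 0.01310673 0.11650726] 0.07517114394190294
pin (array([648.3,  78. ]), 31.6, 542, np.float64(57.9))
pin (array([653.2,  13. ]), 27.3, 446, np.float64(57.9))
pin (array([656.4, -53.8]), 3.9, 18, np.float64(56.6))
pin (array([ 661.2, -119.8]), 3.0, 18, np.float64(57.4))
s62 None
s52 None
s42 None
s32 (array([438.2,   7.2]), 17.5, 97, np.float64(44.4))
jar (array([415.7, 114.4]), 23.7, 200, np.float64(60.0))
```

Call:
play_rows:
  targets:
    - {"grip": 80, "linear": [-3, 2.8, 0], "delta_rot": [0, 0, 0]}
    - {"grip": 80, "linear": [-6, 5.5, 0], "delta_rot": [0, 0, 0]}
    - {"grip": 80, "linear": [-9, 8.3, 0], "delta_rot": [0, 0, 0]}
    - {"grip": 80, "linear": [-12, 11.1, 0], "delta_rot": [0, 0, 0]}
    - {"grip": 80, "linear": [-15, 13.8, 0], "delta_rot": [0, 0, 0]}
    - {"grip": 80, "linear": [-18, 16.6, 0], "delta_rot": [0, 0, 0]}
    - {"grip": 80, "linear": [-20.5, 18.9, 0], "delta_rot": [0, 0, 0]}
    - {"grip": 80, "linear": [-21.9, 20.2, 0], "delta_rot": [0, 0, 0]}
    - {"grip": 80, "linear": [-21.9, 20.2, 0], "delta_rot": [0, 0, 0]}
    - {"grip": 80, "linear": [-21.9, 20.2, 0], "delta_rot": [0, 0, 0]}

```text
time: 15.35
ee_pos: [0.4332, 0.215, 0.1122]
tcp_rot: [-180.0, 0.0, 93.8]
wrist_force: [0.8, 0.3, 0.1]
opening: 0.0587
grasp_force: 0.0
```

```bash
python3 wl.py .433 .2145
```

```text
[0.43353505 0.21468113 0.11227493] 0.058438514234252274
(array([433.5, 213.4]), 21.1, 1464, np.float64(41.7))
```

Call:
play_rows:
  targets:
    - {"grip": 80, "linear": [0, -0.05, -4], "delta_rot": [0, 0, 0]}
    - {"grip": 80, "linear": [0, -0.05, -8], "delta_rot": [0, 0, 0]}
    - {"grip": 80, "linear": [0, -0.05, -11], "delta_rot": [0, 0, 0]}
    - {"grip": 80, "linear": [0, -0.05, -12.6], "delta_rot": [0, 0, 0]}
    - {"grip": 80, "linear": [0, -0.05, -13.3], "delta_rot": [0, 0, 0]}
    - {"grip": 80, "linear": [0, -0.05, -13.3], "delta_rot": [0, 0, 0]}
    - {"grip": 190, "linear": [0, -0.05, -13.3], "delta_rot": [0, 0, 0]}
    - {"grip": 190, "linear": [0, -0.05, -13.3], "delta_rot": [0, 0, 0]}
    - {"grip": 190, "linear": [0, -0.05, -13.3], "delta_rot": [0, 0, 0]}
    - {"grip": 190, "linear": [0, -0.05, -13.3], "delta_rot": [0, 0, 0]}

```text
time: 16.4
ee_pos: [0.4344, 0.2148, -0.0189]
tcp_rot: [179.9, -0.0, 93.7]
wrist_force: [0.1, -2.1, 6.2]
opening: 0.0407
grasp_force: 41.0
```

Call:
play_rows:
  targets:
    - {"grip": 190, "linear": [0, 0, 0], "delta_rot": [0, 0, 0]}
    - {"grip": 190, "linear": [0, 0, 0], "delta_rot": [0, 0, 0]}

```text
time: 16.6
ee_pos: [0.4344, 0.2148, -0.0188]
tcp_rot: [179.9, -0.0, 93.7]
wrist_force: [0.7, -1.1, 6.2]
opening: 0.0409
grasp_force: 41.0
```

Call:
play_rows:
  targets:
    - {"grip": 190, "linear": [0, 0, 3], "delta_rot": [0, 0, 0]}
    - {"grip": 190, "linear": [0, 0, 7], "delta_rot": [0, 0, 0]}
    - {"grip": 190, "linear": [2.7, -3.2, 10], "delta_rot": [0, 0, 0]}
    - {"grip": 190, "linear": [5.7, -6.9, 10], "delta_rot": [0, 0, 0]}
    - {"grip": 190, "linear": [8.7, -10.6, 10], "delta_rot": [0, 0, 0]}
    - {"grip": 190, "linear": [11.8, -14.3, 10], "delta_rot": [0, 0, 0]}
    - {"grip": 190, "linear": [15, -18, 10], "delta_rot": [0, 0, 0]}
    - {"grip": 190, "linear": [18, -21.7, 10], "delta_rot": [0, 0, 0]}
    - {"grip": 190, "linear": [21, -25.2, 10], "delta_rot": [0, 0, 0]}
    - {"grip": 190, "linear": [22.3, -26.8, 10], "delta_rot": [0, 0, 0]}

```text
time: 17.6
ee_pos: [0.658, -0.0566, 0.0792]
tcp_rot: [180.0, 0.0, 93.6]
wrist_force: [-0.4, 0.4, -0.0]
opening: 0.0407
grasp_force: 40.8
```

Call:
play_rows:
  targets:
    - {"grip": 190, "linear": [0, 0, 0], "delta_rot": [0, 0, 0]}
    - {"grip": 190, "linear": [0, 0, 0], "delta_rot": [0, 0, 0]}
    - {"grip": 190, "linear": [0, 0, 0], "delta_rot": [0, 0, 0]}

```text
time: 17.9
ee_pos: [0.6559, -0.0525, 0.08]
tcp_rot: [-180.0, -0.0, 93.8]
wrist_force: [-0.2, -0.0, -0.3]
opening: 0.0409
grasp_force: 40.8
```

Call:
play_rows:
  targets:
    - {"grip": 190, "linear": [0, 0, -2.5], "delta_rot": [0, 0, 0]}
    - {"grip": 190, "linear": [0, 0, -5], "delta_rot": [0, 0, 0]}
    - {"grip": 190, "linear": [0, 0, -7], "delta_rot": [0, 0, 0]}
    - {"grip": 190, "linear": [0, 0, -8], "delta_rot": [0, 0, 0]}
    - {"grip": 190, "linear": [0, 0, -8.4], "delta_rot": [0, 0, 0]}
    - {"grip": 190, "linear": [0, 0, -8.5], "delta_rot": [0, 0, 0]}
    - {"grip": 190, "linear": [0, 0, -8.5], "delta_rot": [0, 0, 0]}

```text
time: 18.6
ee_pos: [0.657, -0.0533, -0.0039]
tcp_rot: [179.9, 0.0, 93.7]
wrist_force: [0.2, 0.0, -0.1]
opening: 0.0411
grasp_force: 40.8
```

Call:
play_rows:
  targets:
    - {"grip": 90, "linear": [0, 0, 0], "delta_rot": [0, 0, 0]}
    - {"grip": 60, "linear": [0, 0, 0], "delta_rot": [0, 0, 0]}
    - {"grip": 60, "linear": [0, 0, 0], "delta_rot": [0, 0, 0]}
    - {"grip": 60, "linear": [0, 0, 0], "delta_rot": [0, 0, 0]}
    - {"grip": 60, "linear": [0, 0, 4], "delta_rot": [0, 0, 0]}
    - {"grip": 60, "linear": [0, 0, 8], "delta_rot": [0, 0, 0]}
    - {"grip": 60, "linear": [0, 0, 12], "delta_rot": [0, 0, 0]}
    - {"grip": 60, "linear": [0, 0, 12], "delta_rot": [0, 0, 0]}

```text
time: 19.4
ee_pos: [0.6589, -0.0537, 0.1218]
tcp_rot: [179.5, 0.1, 93.7]
wrist_force: [1.0, -0.0, 0.3]
opening: 0.0654
grasp_force: 0.0
```

```bash
python3 chk.py
```

```text
[ 0.65802759 -0.0536315   0.1184954 ] 0.06541225741088275
pin (array([648.4,  78. ]), 32.2, 492, np.float64(57.9))
pin (array([654.5,  13.7]), 26.8, 387, np.float64(57.9))
pin (array([657.8, -53.2]), 22.2, 310, np.float64(57.9))
pin (array([ 661.4, -120.1]), 3.0, 18, np.float64(57.3))
s62 None
s52 None
s42 None
s32 (array([439.,   7.]), 16.4, 98, np.float64(43.5))
jar (array([404.7, 111.5]), 16.4, 61, np.float64(60.1))
```

Call:
play_rows:
  targets:
    - {"grip": 110, "linear": [-4, 1.1, 0], "delta_rot": [0, 0, 0]}
    - {"grip": 110, "linear": [-8, 2.2, 0], "delta_rot": [0, 0, 0]}
    - {"grip": 110, "linear": [-12, 3.3, 0], "delta_rot": [0, 0, 0]}
    - {"grip": 110, "linear": [-16, 4.4, 0], "delta_rot": [0, 0, 0]}
    - {"grip": 110, "linear": [-19.5, 5.4, 0], "delta_rot": [0, 0, 0]}
    - {"grip": 110, "linear": [-21.9, 6.0, 0], "delta_rot": [0, 0, 0]}
    - {"grip": 110, "linear": [-21.9, 6.0, 0], "delta_rot": [0, 0, 0]}
    - {"grip": 110, "linear": [-21.9, 6.0, 0], "delta_rot": [0, 0, 0]}

```text
time: 20.25
ee_pos: [0.4373, 0.0066, 0.1145]
tcp_rot: [180.0, 0.0, 93.7]
wrist_force: [1.2, -0.0, -0.6]
opening: 0.0487
grasp_force: 0.0
```

```bash
python3 wl.py .4375 .0065
```

```text
[0.43773921 0.00644368 0.11441877] 0.048500294503890214
(array([436.6,   5.6]), 16.1, 655, np.float64(41.6))
```

Call:
play_rows:
  targets:
    - {"grip": 110, "linear": [0, 0, -4], "delta_rot": [0, 0, 0]}
    - {"grip": 110, "linear": [0, 0, -8], "delta_rot": [0, 0, 0]}
    - {"grip": 110, "linear": [0, 0, -11], "delta_rot": [0, 0, 0]}
    - {"grip": 110, "linear": [0, 0, -12.6], "delta_rot": [0, 0, 0]}
    - {"grip": 110, "linear": [0, 0, -13.3], "delta_rot": [0, 0, 0]}
    - {"grip": 110, "linear": [0, 0, -13.3], "delta_rot": [0, 0, 0]}
    - {"grip": 220, "linear": [0, 0, -13.3], "delta_rot": [0, 0, 0]}
    - {"grip": 220, "linear": [0, 0, -13.3], "delta_rot": [0, 0, 0]}
    - {"grip": 220, "linear": [0, 0, -13.3], "delta_rot": [0, 0, 0]}
    - {"grip": 220, "linear": [0, 0, -13.3], "delta_rot": [0, 0, 0]}

```text
time: 21.3
ee_pos: [0.4384, 0.0065, -0.0171]
tcp_rot: [179.9, 0.0, 93.7]
wrist_force: [-0.1, -1.2, 5.6]
opening: 0.0311
grasp_force: 40.0
```

Call:
play_rows:
  targets:
    - {"grip": 220, "linear": [0, 0, 0], "delta_rot": [0, 0, 0]}
    - {"grip": 220, "linear": [0, 0, 0], "delta_rot": [0, 0, 0]}

```text
time: 21.5
ee_pos: [0.4383, 0.0065, -0.017]
tcp_rot: [179.9, 0.0, 93.7]
wrist_force: [1.4, 0.0, 5.8]
opening: 0.0303
grasp_force: 40.1
```

Call:
play_rows:
  targets:
    - {"grip": 220, "linear": [0, 0, 3], "delta_rot": [0, 0, 0]}
    - {"grip": 220, "linear": [0, 0, 7], "delta_rot": [0, 0, 0]}
    - {"grip": 220, "linear": [3, -1.7, 10], "delta_rot": [0, 0, 0]}
    - {"grip": 220, "linear": [7, -4, 10], "delta_rot": [0, 0, 0]}
    - {"grip": 220, "linear": [11, -6.3, 10], "delta_rot": [0, 0, 0]}
    - {"grip": 220, "linear": [15, -8.6, 10], "delta_rot": [0, 0, 0]}
    - {"grip": 220, "linear": [19, -10.8, 10], "delta_rot": [0, 0, 0]}
    - {"grip": 220, "linear": [22.2, -12.6, 10], "delta_rot": [0, 0, 0]}
    - {"grip": 220, "linear": [22.2, -12.6, 10], "delta_rot": [0, 0, 0]}
    - {"grip": 220, "linear": [22.2, -12.6, 10], "delta_rot": [0, 0, 0]}

```text
time: 22.5
ee_pos: [0.6592, -0.1197, 0.0805]
tcp_rot: [-179.9, -0.0, 93.7]
wrist_force: [-0.4, 0.6, -0.3]
opening: 0.031
grasp_force: 40.0
```

Call:
play_rows:
  targets:
    - {"grip": 220, "linear": [0, 0, -2.5], "delta_rot": [0, 0, 0]}
    - {"grip": 220, "linear": [0, 0, -5], "delta_rot": [0, 0, 0]}
    - {"grip": 220, "linear": [0, 0, -7], "delta_rot": [0, 0, 0]}
    - {"grip": 220, "linear": [0, 0, -8], "delta_rot": [0, 0, 0]}
    - {"grip": 220, "linear": [0, 0, -8.3], "delta_rot": [0, 0, 0]}
    - {"grip": 220, "linear": [0, 0, -8.4], "delta_rot": [0, 0, 0]}
    - {"grip": 220, "linear": [0, 0, -8.4], "delta_rot": [0, 0, 0]}

```text
time: 23.2
ee_pos: [0.6599, -0.1194, -0.0008]
tcp_rot: [179.9, 0.0, 93.7]
wrist_force: [0.1, 0.3, -0.7]
opening: 0.0308
grasp_force: 39.9
```

Call:
play_rows:
  targets:
    - {"grip": 120, "linear": [0, 0, 0], "delta_rot": [0, 0, 0]}
    - {"grip": 90, "linear": [0, 0, 0], "delta_rot": [0, 0, 0]}
    - {"grip": 90, "linear": [0, 0, 0], "delta_rot": [0, 0, 0]}
    - {"grip": 90, "linear": [0, 0, 0], "delta_rot": [0, 0, 0]}
    - {"grip": 90, "linear": [0, 0, 4], "delta_rot": [0, 0, 0]}
    - {"grip": 90, "linear": [0, 0, 8], "delta_rot": [0, 0, 0]}
    - {"grip": 90, "linear": [-4, 0, 13], "delta_rot": [0, 0, 0]}
    - {"grip": 90, "linear": [-8, 0, 15], "delta_rot": [0, 0, 0]}
    - {"grip": 90, "linear": [-12, 0, 17], "delta_rot": [0, 0, 0]}
    - {"grip": 90, "linear": [-16, 0, 17], "delta_rot": [0, 0, 0]}

```text
time: 24.2
ee_pos: [0.4989, -0.1197, 0.1713]
tcp_rot: [179.7, 0.1, 93.7]
wrist_force: [0.0, -0.2, 1.0]
opening: 0.0555
grasp_force: 0.0
```

Call:
play_rows:
  targets:
    - {"grip": 90, "linear": [-5, 0, 0], "delta_rot": [0, 0, 0]}
    - {"grip": 90, "linear": [-10, 0, 0], "delta_rot": [0, 0, 0]}
    - {"grip": 90, "linear": [-14, 0, 0], "delta_rot": [0, 0, 0]}
    - {"grip": 90, "linear": [-14, 0, 0], "delta_rot": [0, 0, 0]}
    - {"grip": 90, "linear": [-14, 0, 0], "delta_rot": [0, 0, 0]}

```text
time: 24.7
ee_pos: [0.3594, -0.1197, 0.1686]
tcp_rot: [179.9, 0.1, 93.7]
wrist_force: [-0.8, -0.5, -0.0]
opening: 0.0556
grasp_force: 0.0
```

```bash
python3 chk.py
python3 - <<'E'
from h import *
q=snap('scene'); W=cloud(q)
for c,r in zip([(.648,.078),(.652,.012),(.656,-.0535),(.660,-.119)],(.031,.026,.021,.016)):
    d=np.hypot(W[...,0]-c[0],W[...,1]-c[1]); m=(d<r-.003)&(d>.0125)&(W[...,2]>.045)&(W[...,2]<.066); print(np.round(np.median(W[m][:,2])*1000,1),m.sum())
cv2.imwrite('pics/w5.png',cv2.resize(q['color'][130:280,250:450],(800,600),interpolation=cv2.INTER_CUBIC)[:,:,::-1])
E
```

```text
[ 0.35989874 -0.11961607  0.16829663] 0.05569554426157008
pin (array([646.8,  77.7]), 32.7, 598, np.float64(57.8))
pin (array([654.4,  13.3]), 27.0, 453, np.float64(57.9))
pin (array([657.4, -52.9]), 22.3, 313, np.float64(57.9))
pin (array([ 660.5, -118.6]), 17.0, 180, np.float64(57.5))
s62 None
s52 None
s42 None
s32 None
jar (array([414.1, 114.5]), 21.7, 196, np.float64(60.0))
55.0 392
54.9 266
54.6 124
54.1 10
```

View pics/w5.png

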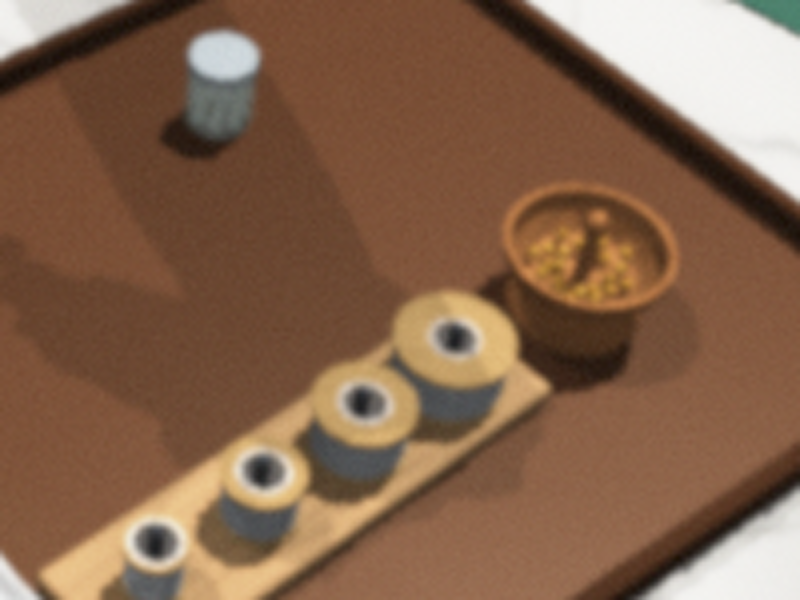

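All four spools are down on the board (tops at 54–55 mm), in order: 62 at (455,338), 52 at (365,402), 42 at (262,470) and 32 at (155,545). The spinner is at the big end and the jar hasn't moved.

```bash
python3 -c "
from workcell import bot
print(bot.job_done())"
```

```text
the job is handed in; nothing more can be done
None
```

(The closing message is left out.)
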